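# Dock the spice caddy past its spring lock

### The arm

A 6-joint arm with a two-finger parallel gripper is mounted at the origin on the work surface. World frame = base frame: x ahead of the robot, y to its left, z up, the work surface at z = 0. Lengths are in m, angles in rad, forces in N, time in s.
With the tool pointing down it reaches from about 0.325 to 0.75 m from the base axis. Payload 7.6 kg.
Tool frame: the origin (TCP) lies midway between the tips of the shut fingers; the grasp point (between the pads) lies bot.tcp_to_grasp behind it (bot.tcp_to_grasp is the distance from the TCP to the grasp point, in m); z points along the fingers, y is the line along which they close (so a half turn about z gives the same grasp; the last joint's range is limited). The gripper opens to 85 mm and grips with 20 to 120 N. Pads are 22 mm wide; open, the fingers measure 114 mm over their backs; the gripper's body (76 mm by 85 mm) begins 54 mm behind the grasp point. The pads swing forward as they close: fully open they stand 13 mm farther back than shut.
Start: joints at [-1.177, 0.052, 1.401, -0, 1.689, -0.07], TCP at [0.235, -0.47, 0.208] pointing down, gripper open.
Joint ranges: [-2.9, 2.9], [-0.91, 2.17], [0.12, 2.37], [-1.06, 4.2], [0.26, 2.73], [-2.93, 2.93]. Speed limits (rad/s): [2.57, 2.57, 3.01, 3.14, 3.14, 3.14].

### API

Orientations are given as a unit quaternion [x, y, z, w].
In Python, from plant import status, imaging, bot gives the robot as it stands. The module is installed in compiled form; this text tells all that it offers.
- The arm moves only by the tool apply_moves, never from a script. Its argument "targets" is text: rows parted by semicolons, each of 5 numbers parted by spaces: the shift along the world's x, y, z in m, then the turn about the world's z in degrees, then the closure in counts, from 0 (fully open) to 255 (shut). A call has 1 to 20 rows; each row shifts and turns the commanded pose from where the row before left it; what a row does not reach is not made up. A row lasts 1/8 s, in which the tool goes at most 62.5 mm and 10.7 degrees, less where a joint would pass 70% of its speed; a pose out of reach is approached as far as the arm can. A call is refused whole if a number of a shift passes 0.0625 or a number of a turn 10.7, either way. A call with a gripper value outside its range is refused whole. The fingers move at their own pace and stop on an object; "grip_force" is the grip in N (left out, the last holds). Time passes only in rows, so rows that do not move let the fingers close. It gives the time, the measured TCP pose, the force, the opening and the grip force at its end, in the units of the state.
- status.get_state(): the state, without advancing time (a new reading comes with each control period).
- imaging.grab_frame(name): name is "side" or "top" or "wrist"; returns the picture (384x512x3 uint8, red, green, blue); there is no depth.
- imaging.camera_params(name): a dict with "camera_matrix" (3x3 intrinsics, pixels), "position" and "orientation" of the camera in the world. Camera axes: x right, y down, z forward; pixel columns grow to the right and rows downward; lengths in m; the calibration is good to about 2 mm. A picture is of the moment at which its call begins: read the wrist's pose just before it. camera_params takes no time and is no camera call; for the wrist camera it gives the pose at the moment of the call.
- bot.close_job(): hands the job in; it is judged then, once.
The state is a dict: "t": time; "joints": joint angles; "qd": joint speeds; "effort": joint torques, N m; "position": TCP position; "orientation": TCP orientation; "contact_force": force on the tool from outside, world axes, zero at the start; "moment": the same for the moment, N m; "opening": finger opening in m; "grasp_force": force on a finger pad.
Only numpy, scipy, OpenCV 4.12 (cv2) and the standard library are available. Lean on these libraries where they do the work, as an engineer would, in place of code of your own. Each camera call takes 0.05 s, during which the arm holds its last target. There are 200 camera calls.

### The job

Using only the fingertips, press the black spring bar in the groove of the worktop track down and keep it down while pushing the spice caddy along the track over the two lowered teeth, into the bay against the end stop; then let the bar spring fully up so that its teeth stand behind the caddy and lock it in. Push only: do not pick up, lift or tip the caddy, do not force it over raised teeth, leave the mug, bowl and pepper mill where they are, and finish clear of everything.

Things in the scene. Friction and masses are not known exactly. Their poses are not given: they have to be found in the camera images.
- track: Steel worktop track, fixed, 145 mm wide (x), 352 mm long (y, -226 to +126). Origin on the worktop, on the centre line; y points along the track to the bay, z up. Side ledges (top z = 30 mm, |x| 42 to 66.5) carry the caddy; walls 42 mm high guide it with 2 mm play. Between the ledges an 84 mm wide groove holds the spring bar. A cross wall 30 mm high closes the start.
- end_stop (a point): Middle of the inner face of the 52 mm high end stop, at track y = +120 mm, height 30 mm. The bay is the room between it and the teeth.
- lockbar (a joint): Travel of the black spring bar, m: 0 = up, 0.014 = fully down. It moves straight down wherever it is pressed: about 3.5 N to start, 7 N at 11 mm, 8 N fully down; springs back when let go. 10 mm or more down, the caddy can slide over its teeth, which stay held down under the caddy until its rear face has passed track y = +28 mm.
- bar_top (a point): Point on the flat top of the spring bar, on the centre line at track y = -180 mm, near its ribbed open end; moves with the bar. Bar up: z = 28 mm, 2 mm below the caddy's underside. The bar is 78 mm wide and runs from track y = -216 to +40 mm, so a finger can ride on it behind the caddy all the way to the bay.
- teeth (a point): Midpoint between the bar's two teeth, track y = +24 mm, at the teeth's top; moves with the bar. Each small steel tooth stands at an edge of the bar (|x| 30 to 39, track y +20 to +28 mm), 12 mm above the bar's top; bar up, its top is at z = 40 mm, 10 mm above the ledges. The 60 mm between the teeth is free for a finger on the bar.
- caddy: Loose light-wood spice caddy, 0.3 to 0.65 kg, on the ledges: tray 130 mm (x) by 84 mm (y), walls 28 mm high, four low lidded jars fixed in it, tops at 38 mm. Origin at the centre of its underside, axes as the track's. Starts with its front 12 to 62 mm short of the teeth, 90 mm or more of bar bare behind its flat rear (-y) wall. Docked, its centre is at track y = +70 to +78 mm (at the stop).
- mug: White mug, 76 mm across, 85 mm high, bystander on the robot's side of the track; origin at the centre of its underside.
- bowl: Lime green bowl, 140 mm across, 60 mm high, bystander beyond the track; origin at the centre of its underside.
- mill: Dark wooden pepper mill, 52 mm across, 118 mm high, bystander beyond the track; origin at the centre of its underside.
Things that resemble listed ones, but are neither listed nor needed, are in the scene too. Of the things that look like the caddy, the smallest one is meant.

How it is judged:
On the way, in this order (a step that is already met when the one before it is completed fails the run):
1. the bar is pressed down (9 mm or more) while the caddy is still short of the teeth (value of joint lockbar above 0.009 m and y of caddy in the frame of track below -0.02 m), for 0.1 s.
2. the caddy slides flat over the lowered teeth (value of joint lockbar above 0.008 m and y of caddy in the frame of track between -0.012 and 0.064 m and z of caddy in the frame of track below 0.036 m), for 0.1 s.
At the end, for the whole second after the job is handed in: The caddy rests flat on the ledges in the bay between teeth and end stop (centre 68 to 81 mm along the track's y, within 5 mm of the centre line, height within 3 mm), at rest, with the bar back up to within 2 mm (y of caddy in the frame of track between 0.068 and 0.081 m and x of caddy in the frame of track between -0.005 and 0.005 m and z of caddy in the frame of track between 0.027 and 0.033 m and angle between caddy's own z axis and vertical below 0.05 rad and value of joint lockbar below 0.002 m and linear speed of caddy below 0.01 m/s); the robot touches nothing.
It fails at once if the caddy is lifted more than 10 mm off the ledges (z of caddy in the frame of track above 0.04 m).
It fails at once if the caddy is tipped more than 0.15 rad (angle between caddy's own z axis and vertical above 0.15 rad).
It fails at once if the caddy is driven over raised teeth (y of caddy in the frame of track between -0.012 and 0.06 m and value of joint lockbar below 0.006 m).
It fails at once if the mug, bowl or mill is moved more than 25 mm or tipped (distance of any of mug, bowl, mill from where it was at the start of the episode above 0.025 m or angle between any of mug, bowl, mill's own z axis and vertical above 0.3 rad).
It also fails if it takes over 42 s, if anything falls off the work surface, if the arm or the gripper's body presses on something with over 40 N, if the wrist force passes 120 N, or if a joint passes its speed limit or range.

## Working session

There is one attempt and no reset: what is moved stays moved. The work goes in short steps, Python scripts to look and compute and a tool call to move; the robot and the scene stay as the last step left them, time stands still between calls to the robot, and variables do not carry over. Pictures are saved under pics/ and viewed, at most 10 in all, crops included, and the job is handed in when it is done.

Besides the shell and the picture viewer there is one more tool, called after ">>>" by a JSON object that holds its "method" and its "body". apply_moves: Moves the arm, as the interface text tells. Its arguments: {"type":"object","properties":{"targets":{"type":"string"},"grip_force":{"type":"number"}},"required":["targets"]}

```bash
mkdir -p pics
python3 - <<'E'
from plant import status, imaging, bot
import cv2,numpy as np
for n in ("top","side"):
    im=imaging.grab_frame(n); cv2.imwrite(f"pics/{n}0.png",im[:,:,::-1])
    p=imaging.camera_params(n); print(n,np.round(p["camera_matrix"],1).tolist(),p["position"],p["orientation"])
s=status.get_state(); print(s["t"],s["position"],s["orientation"],s["contact_force"],bot.tcp_to_grasp)
E
```

```text
top [[421.0, 0.0, 260.6], [0.0, 421.0, 191.3], [0.0, 0.0, 1.0]] [ 0.49263949 -0.02136785  0.89886419] [ 0.71313563 -0.69976218  0.02166805 -0.03606879]
side [[384.2, 0.0, 257.0], [0.0, 384.2, 194.6], [0.0, 0.0, 1.0]] [0.26769868 0.68303086 0.61618315] [-0.18111328  0.87071392 -0.44872937  0.08773373]
0.1 [ 0.23477334 -0.46923663  0.20695367] [ 9.73228630e-01  2.29838047e-01 -1.03091132e-04 -7.03772996e-04] [ 0.40994024  0.01856905 -0.72703141] 0.0187
```

View pics/top0.png

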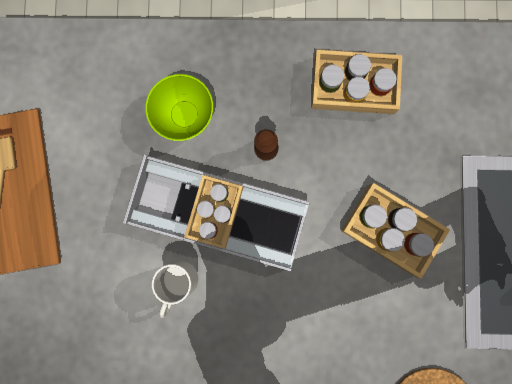

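View pics/side0.png

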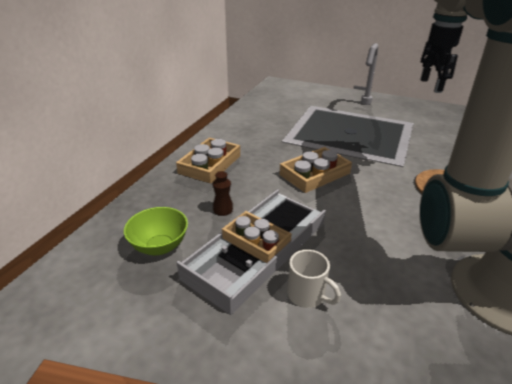

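The top view shows three caddy lookalikes: (357,82), (397,229) and (214,212). The smallest is at (214,212), sitting on the track. The bay end is at left near (150,190) and the open bar is at right near (270,222). The mug is at (171,285), the mill at (266,145) and the bowl at (180,107). The side view agrees. Next I'll check this choice in a close crop.

Run:
```python
import cv2
im=cv2.imread("pics/top0.png")[140:280,115:315]
cv2.imwrite("pics/crop0.png",cv2.resize(im,None,fx=4,fy=4,interpolation=cv2.INTER_CUBIC))
```

```text
(no output)
```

View pics/crop0.png

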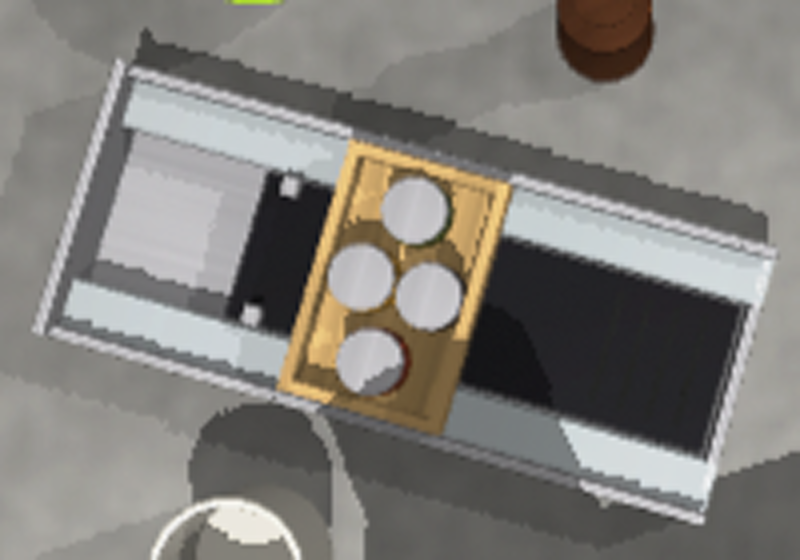

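The crop confirms the choice. The caddy is across the track, with corners near (350,142), (510,182), (440,432) and (280,388) in crop pixels. The teeth are at (290,185) and (251,314), the track's start-end wall corners at (775,250) and (703,520), and the end stop's corners at (120,62) and (38,332).

```bash
cat > h.py <<'E'
from plant import status, imaging, bot
import cv2,numpy as np
from scipy.spatial.transform import Rotation as R
def ray(n,uv,z,p=None):
    p=p or imaging.camera_params(n); uv=np.atleast_2d(uv).astype(float)
    d=np.c_[uv,np.ones(len(uv))]@np.linalg.inv(p["camera_matrix"]).T
    d=R.from_quat(p["orientation"]).apply(d); o=np.array(p["position"])
    return o+d*((z-o[2])/d[:,2])[:,None]
E
python3 - <<'E'
from h import *
c=lambda *a:np.array(a)/4+[115-.375,140-.375]
f=lambda uv,z:ray("top",uv,z)[:,:2]
st=f(c((775,250),(703,520)),.042); es=f(c((120,62),(38,332)),.052)
te=f(c((290,185),(251,314)),.040); cad=f(c((350,142),(510,182),(440,432),(280,388)),.058)
print("start",st,"stop",es,"teeth",te,"cad",cad)
d=es.mean(0)-st.mean(0);L=np.linalg.norm(d);print("len",L,"widths",np.linalg.norm(st[0]-st[1]),np.linalg.norm(es[0]-es[1]),"teethw",np.linalg.norm(te[0]-te[1]))
y=d/L; x=np.array([y[1],-y[0]])
print("ydir",y,"ang",np.degrees(np.arctan2(y[1],y[0])))
o=(st.mean(0)+.226*y+es.mean(0)-.126*y)/2
print("origin",o)
for n,q in (("teeth",te),("cad",cad)): print(n,np.c_[(q-o)@x,(q-o)@y].round(4).tolist())
# mug/mill
for n,q,z in(("mug",(171,283),.085),("mill",(265,142),.118)):
    q=f(q,z);print(n,q,(q-o)@x,(q-o)@y)
s=status.get_state();print(R.from_quat(s["orientation"]).as_matrix().round(3))
E
```

```text
start [[ 0.54225631 -0.10081485]
 [ 0.40581261 -0.06615443]] stop [[0.63164241 0.23509876]
 [0.49331745 0.27088327]] teeth [[0.57119376 0.1481424 ]
 [0.50464125 0.16589001]] cad [[0.59184944 0.1149837 ]
 [0.57304106 0.03379294]
 [0.44777197 0.06566837]
 [0.46787398 0.14613085]]
len 0.3479058351079893 widths 0.14077722286533093 0.142878712467228 teethw 0.0688782542162939
ydir [0.25422245 0.96714577] ang 75.2724832887348
origin [0.53096832 0.13311048]
teeth [[0.0351, 0.0248], [-0.0338, 0.025]]
cad [[0.0635, -0.0021], [0.0659, -0.0854], [-0.0633, -0.0864], [-0.0643, -0.0034]]
mug [[0.3799159  0.16386998]] [-0.15390946] [-0.00865199]
mill [[ 0.64944987 -0.01126418]] [0.15129221] [-0.10951067]
[[ 0.894  0.447 -0.001]
 [ 0.447 -0.894  0.001]
 [ 0.    -0.001 -1.   ]]
```

>>> {"method": "apply_moves", "body": {"targets": "0.0217 0.0389 0 4 255; 0.0217 0.0389 0 4 255; 0.0217 0.0389 0 4 255; 0.0217 0.0389 0 4 255; 0.0217 0.0389 0 4 255; 0.0217 0.0389 0 4 255; 0.0217 0.0389 0 4 255; 0.0217 0.0389 0 4 255; 0.0217 0.0389 0 4 255; 0.0217 0.0389 0 4 255; 0.0217 0.0389 0 4 255; 0.0217 0.0389 0 4.7 255; 0 0 0 0 255; 0 0 0 0 255"}}

```text
t: 1.85
position: [0.495, -0.003, 0.2073]
orientation: [0.792, 0.611, -0.0, -0.0]
contact_force: [0.2, -0.2, -0.5]
opening: -0.0002
grasp_force: 0.0
```

Run:
```python
from h import *
s=status.get_state();m=R.from_quat(s["orientation"]).as_matrix()
print(s["t"],s["position"],np.degrees(np.arctan2(m[1,1],m[0,1])),s["joints"],s["contact_force"])
im=imaging.grab_frame("wrist"); cv2.imwrite("pics/w1.png",im[:,:,::-1])
```

```text
1.85 [ 0.49497664 -0.00298613  0.20731592] -14.745228346159534 [-8.04285145e-02 -3.21313848e-02  1.48642887e+00 -3.61657090e-04
  1.68815724e+00  1.76881878e-01] [ 0.17751517 -0.1965893  -0.46741927]
```

View pics/w1.png

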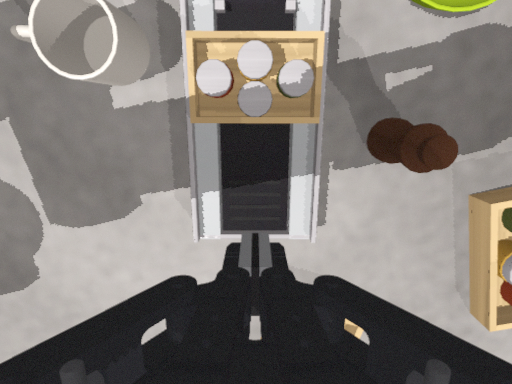

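The wrist view shows the tool aligned with the track. The caddy's rear edge is at v≈122 (u 187–322), the bar's start is at v≈232 (u 221–289), the teeth are at (220,5) and (290,5), and the fingertips are at (255,238).

Run:
```python
from h import *
y=np.array([.2542,.9671]);x=np.array([.9671,-.2542]);o=np.array([.531,.1331])
for n,q,z in(("rear",[(187,122),(322,122)],.058),("front",[(186,33),(324,33)],.058),("bar y~-.12",[(221,180),(290,180)],.028),("barstart",[(221,232),(289,232)],.028),("teeth",[(220,5),(290,5)],.04),("startwall",[(195,240),(315,240)],.042)):
    p=ray("wrist",q,z)[:,:2];print(n,((p-o)@x).round(4),((p-o)@y).round(4))
t=status.get_state()["position"][:2];print("tcp",(t-o)@x,(t-o)@y)
```

```text
rear [-0.0683  0.068 ] [-0.0855 -0.0859]
front [-0.0641  0.0651] [-0.0044 -0.0047]
bar y~-.12 [-0.0395  0.041 ] [-0.1528 -0.153 ]
barstart [-0.0416  0.0416] [-0.2181 -0.2183]
teeth [-0.0332  0.0345] [0.0238 0.0236]
startwall [-0.0711  0.071 ] [-0.2223 -0.2227]
tcp -0.0001914024256291641 -0.1411704485937205
```

>>> {"method": "apply_moves", "body": {"targets": "0 0 -0.043 0 255; 0 0 -0.043 0 255; 0 0 -0.043 0 255; 0 0 -0.043 0 255; 0 0 0 0 255; 0 0 -0.003 0 255; 0 0 -0.003 0 255; 0 0 0 0 255"}}

```text
t: 2.9
position: [0.4959, -0.0028, 0.0307]
orientation: [0.792, 0.611, 0.001, 0.001]
contact_force: [-0.4, -0.4, -0.5]
opening: 0.0001
grasp_force: 0.0
```

>>> {"method": "apply_moves", "body": {"targets": "0 0 -0.003 0 255; 0 0 -0.003 0 255; 0 0 0 0 255"}}

```text
t: 3.28
position: [0.4951, -0.0027, 0.0234]
orientation: [0.792, 0.611, -0.0, -0.0]
contact_force: [0.3, -0.3, 0.1]
opening: 0.0
grasp_force: 0.0
```

>>> {"method": "apply_moves", "body": {"targets": "0 0 -0.002 0 255; 0 0 0 0 255"}}

```text
t: 3.52
position: [0.4952, -0.0027, 0.0215]
orientation: [0.792, 0.611, -0.0, -0.0]
contact_force: [-0.4, -0.7, 0.1]
opening: -0.0
grasp_force: 0.0
```

>>> {"method": "apply_moves", "body": {"targets": "0 0 -0.002 0 255; 0 0 0 0 255"}}

```text
t: 3.78
position: [0.4952, -0.0027, 0.0195]
orientation: [0.792, 0.611, -0.0, -0.0]
contact_force: [-0.1, -0.1, -0.1]
opening: 0.0002
grasp_force: 0.0
```

Run:
```python
from h import *
a=imaging.grab_frame("side")[170:310,170:350,::-1];b=imaging.grab_frame("wrist")[150:330,150:360,::-1]
a=cv2.resize(a,(400,311),interpolation=2);b=cv2.resize(b,(363,311),interpolation=2)
cv2.imwrite("pics/c2.png",np.hstack([a,b]));s=status.get_state();print(s["position"],s["contact_force"],s["effort"])
```

```text
[ 0.49526435 -0.00275612  0.01969954] [-0.59487666  0.47162648  0.4889356 ] [-7.35099661e-05 -3.70392931e+01 -3.20735979e+01 -1.19259871e-04
  9.49143373e-05  4.33782145e-05]
```

View pics/c2.png

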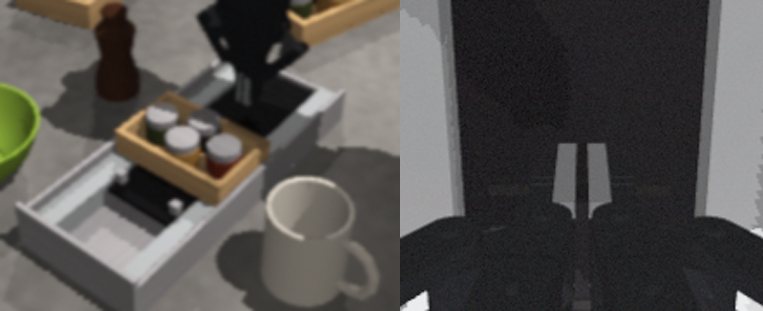

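Run:
```python
from h import *
n=imaging.grab_frame("side")[:,:,::-1];o0=cv2.imread("pics/side0.png")
p=imaging.camera_params("side");y=np.array([.2542,.9671]);x=np.array([.9671,-.2542]);o=np.array([.531,.1331])
for X in(-.0345,.0345):
  for z in(.04,.031):
    w=np.r_[o+X*x+.024*y,z];c=R.from_quat(p["orientation"]).inv().apply(w-p["position"]);q=p["camera_matrix"]@c;print(X,z,(q[:2]/q[2]).round(1))
for im in(o0,n):
  g=cv2.cvtColor(im,6)[240:275,215:262]
  k,l,st,ce=cv2.connectedComponentsWithStats((g>130).astype(np.uint8))
  print([(st[i].tolist()[4],(ce[i]+[215,240]).round(1).tolist()) for i in range(1,k) if 2<st[i][4]<60])
d=cv2.absdiff(o0[225:275,210:265],n[225:275,210:265]).max(2);print((d>40).sum())
```

```text
-0.0345 0.04 [248.1 260.7]
-0.0345 0.031 [248.1 263.8]
0.0345 0.04 [223.3 246.4]
0.0345 0.031 [223.5 249.4]
[(24, [253.0, 244.6]), (9, [248.7, 261.1])]
[(37, [252.6, 244.3]), (12, [248.7, 261.5])]
101
```

>>> {"method": "apply_moves", "body": {"targets": "0 0 -0.002 0 255; 0 0 0 0 255"}}

```text
t: 4.18
position: [0.4951, -0.0027, 0.0175]
orientation: [0.792, 0.611, -0.0, -0.0]
contact_force: [0.9, -0.4, 0.7]
opening: -0.0002
grasp_force: 0.0
```

>>> {"method": "apply_moves", "body": {"targets": "0 0 -0.0015 0 255; 0 0 0 0 255"}}

```text
t: 4.42
position: [0.4952, -0.0027, 0.0161]
orientation: [0.792, 0.611, -0.0, -0.0]
contact_force: [-0.9, 0.7, -0.1]
opening: -0.0003
grasp_force: 0.0
```

Run:
```python
from h import *
P=status.get_state()["position"]
for n in("side","wrist"):
  im=imaging.grab_frame(n)[:,:,::-1].copy();p=imaging.camera_params(n)
  def pr(w):
    c=R.from_quat(p["orientation"]).inv().apply(np.array(w)-p["position"]);q=p["camera_matrix"]@c;return q[:2]/q[2]
  u=pr(P);print(n,u.round(1),pr(P+[0,0,.02]).round(1))
  u0,v0=int(u[0]),int(u[1]);c=im[v0-40:v0+40,u0-50:u0+50]
  c=cv2.resize(c,None,fx=4,fy=4,interpolation=2)
  c=np.clip(c.astype(float)*1.8,0,255).astype(np.uint8)
  cv2.drawMarker(c,tuple(int(a) for a in (u-[u0-50,v0-40])*4+1.5),(0,0,255),0,12,1)
  cv2.imwrite(f"pics/t_{n}.png",c)
cv2.imwrite("pics/c3.png",np.hstack([cv2.imread(f"pics/t_{n}.png") for n in("side","wrist")]))
```

```text
side [279.7 223.2] [280.1 216.8]
wrist [254.3 230.7] [254.2 245.5]
```

View pics/c3.png

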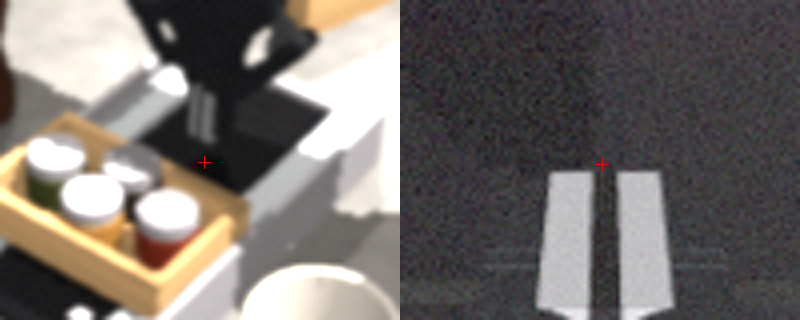

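The side crop shows the grey fingertips ending about 5 px above the projected TCP (204,162). That puts the real tips about 15 mm higher than reported, which fits the lack of contact so far. I'll continue down and watch the force.

>>> {"method": "apply_moves", "body": {"targets": "0 0 -0.002 0 255; 0 0 0 0 255"}}

```text
t: 4.78
position: [0.4951, -0.0027, 0.014]
orientation: [0.792, 0.611, -0.0, -0.0]
contact_force: [0.7, -0.1, -0.1]
opening: 0.0
grasp_force: 0.0
```

>>> {"method": "apply_moves", "body": {"targets": "0 0 -0.002 0 255; 0 0 0 0 255"}}

```text
t: 5.03
position: [0.4951, -0.0027, 0.012]
orientation: [0.792, 0.611, -0.0, -0.0]
contact_force: [-0.2, -0.3, -0.2]
opening: 0.0002
grasp_force: 0.0
```

Run:
```python
from h import *
s=status.get_state();print(s["position"],s["contact_force"],s["opening"],s["effort"],s["moment"])
n=imaging.grab_frame("side")[:,:,::-1];o0=cv2.imread("pics/side0.png")
for im in(o0,n):
  g=cv2.cvtColor(im,6)[255:270,243:255];print(g[:,3:9].mean(1).round().tolist())
```

```text
[ 0.4951374  -0.00271582  0.01200461] [-0.2470386  -0.25727173 -0.22472279] 0.00015504115622648452 [-3.08172872e-03 -3.72557831e+01 -3.18716240e+01 -2.20330726e-04
 -2.45172938e-02 -6.29055251e-06] [ 0.03901302  0.00523879 -0.03245404]
[14.0, 11.0, 12.0, 17.0, 45.0, 102.0, 140.0, 131.0, 98.0, 76.0, 68.0, 61.0, 58.0, 72.0, 97.0]
[15.0, 12.0, 14.0, 18.0, 50.0, 110.0, 150.0, 141.0, 106.0, 83.0, 74.0, 67.0, 64.0, 79.0, 104.0]
```

>>> {"method": "apply_moves", "body": {"targets": "0 0 -0.002 0 255; 0 0 0 0 255"}}

```text
t: 5.32
position: [0.4952, -0.0027, 0.01]
orientation: [0.792, 0.611, -0.0, -0.0]
contact_force: [-0.5, -0.5, 0.8]
opening: 0.0003
grasp_force: 0.0
```

>>> {"method": "apply_moves", "body": {"targets": "0 0 -0.002 0 255; 0 0 0 0 255"}}

```text
t: 5.58
position: [0.4952, -0.0027, 0.008]
orientation: [0.792, 0.611, -0.0, -0.0]
contact_force: [-0.4, -0.4, 0.4]
opening: 0.0001
grasp_force: 0.0
```

>>> {"method": "apply_moves", "body": {"targets": "0 0 -0.002 0 255; 0 0 0 0 255"}}

```text
t: 5.82
position: [0.4951, -0.0027, 0.006]
orientation: [0.792, 0.611, -0.0, -0.0]
contact_force: [0.0, 0.7, -0.8]
opening: 0.0001
grasp_force: 0.0
```

>>> {"method": "apply_moves", "body": {"targets": "0 0 -0.002 0 255; 0 0 0 0 255"}}

```text
t: 6.08
position: [0.4954, -0.0028, 0.0044]
orientation: [0.792, 0.611, 0.0, 0.0]
contact_force: [-0.3, 0.1, 3.0]
opening: 0.0003
grasp_force: 1.2
```

Run:
```python
from h import *
s=status.get_state();P=s["position"];print(P,s["contact_force"],s["opening"],s["effort"],s["moment"])
out=[]
for n in("side","wrist"):
  im=imaging.grab_frame(n)[:,:,::-1].copy();p=imaging.camera_params(n)
  def pr(w):
    c=R.from_quat(p["orientation"]).inv().apply(np.array(w)-p["position"]);q=p["camera_matrix"]@c;return q[:2]/q[2]
  u=pr(P);print(n,u.round(1))
  u0,v0=int(u[0]),int(u[1]);c=im[v0-50:v0+20,u0-35:u0+35] if n=="side" else im[v0-35:v0+35,u0-35:u0+35]
  out.append(np.clip(cv2.resize(c,None,fx=5.6,fy=5.6,interpolation=2)*2.0,0,255).astype(np.uint8))
cv2.imwrite("pics/c4.png",np.hstack(out))
```

```text
[ 0.49544943 -0.00276538  0.00440537] [-0.28201404  0.1304426   3.0128867 ] 0.00030967091893959825 [ 6.13081811e-04 -3.61968434e+01 -3.06703770e+01  1.09053301e-02
 -1.93251972e-01  2.98173518e-04] [-0.0017218   0.06312285 -0.03385866]
side [279.4 226.8]
wrist [254.4 230.7]
```

View pics/c4.png

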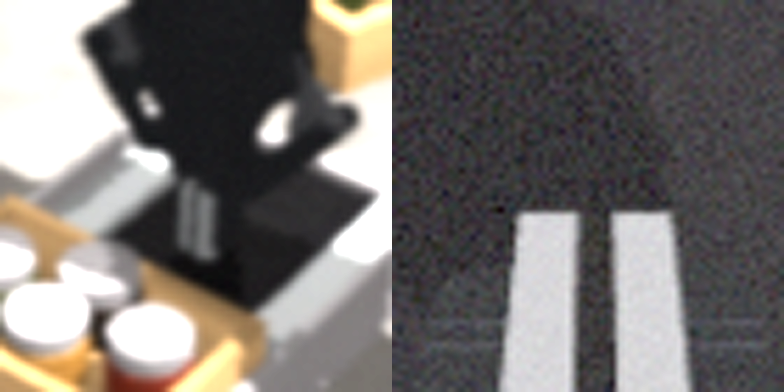

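The crops show the fingertip ends at left (205,258) and right (545–640, 212). Contact starts at a reported z of about 0.0045. I'll triangulate the tip to see how much finger length there is.

Run:
```python
from h import *
from scipy.optimize import least_squares
P=status.get_state()["position"];y=np.array([.2542,.9671,0]);x=np.array([.9671,-.2542,0])
ps={n:imaging.camera_params(n) for n in("side","wrist")}
def pr(n,w):
    p=ps[n];c=R.from_quat(p["orientation"]).inv().apply(np.array(w)-p["position"]);q=p["camera_matrix"]@c;return q[:2]/q[2]
print({n:ps[n]["position"] for n in ps}, P)
W=lambda q:P+q[0]*x+q[1]*y+[0,0,q[2]]
obs={"side":(244+202/5.6-.4,176+257/5.6-.4),"wrist":(219+(595-392)/5.6-.4,195+212/5.6-.4)}
r=least_squares(lambda q:np.r_[pr("side",W(q))-obs["side"],pr("wrist",W(q))-obs["wrist"]]*1000/400,[0,0,0])
print(obs,"tip rel tcp (track x,y,z)",r.x,r.fun)
for a in (0,.011):
  for h in (0,.01,.0235): print(a,h,pr("side",W([0,a,h])).round(1),pr("wrist",W([0,a,h])).round(1))
```

```text
{'side': array([0.26769868, 0.68303086, 0.61618315]), 'wrist': array([0.51347954, 0.06472823, 0.17096761])} [ 0.49543081 -0.00277041  0.00444235]
{'side': (279.6714285714286, 221.49285714285713), 'wrist': (254.85, 232.45714285714286)} tip rel tcp (track x,y,z) [0.00015219 0.00698901 0.01936032] [-4.09069727  1.5147721  -0.58960775  0.73100363]
0 0 [279.4 226.8] [254.4 230.7]
0 0.01 [279.6 223.7] [254.4 237.7]
0 0.0235 [279.8 219.4] [254.3 248.5]
0.011 0 [276.8 229.1] [254.3 213.1]
0.011 0.01 [277.  225.9] [254.3 219.2]
0.011 0.0235 [277.2 221.6] [254.3 228.6]
```

>>> {"method": "apply_moves", "body": {"targets": "0 0 -0.003 0 255; 0 0 -0.003 0 255; 0 0 -0.003 0 255; 0 0 0 0 255"}}

```text
t: 6.68
position: [0.4955, -0.0028, -0.0047]
orientation: [0.792, 0.611, 0.0, 0.0]
contact_force: [-1.0, 0.4, 5.6]
opening: 0.0003
grasp_force: 2.7
```

>>> {"method": "apply_moves", "body": {"targets": "0 0 -0.0025 0 255; 0 0 0 0 255; 0 0 0 0 255"}}

```text
t: 7.05
position: [0.4955, -0.0028, -0.007]
orientation: [0.792, 0.611, 0.0, 0.0]
contact_force: [-0.5, -0.3, 6.7]
opening: 0.0001
grasp_force: 3.0
```

Run:
```python
from h import *
s=status.get_state();print(s["position"],s["contact_force"])
n=imaging.grab_frame("side")[:,:,::-1]
cv2.imwrite("pics/c5.png",cv2.resize(n[165:305,190:340],None,fx=4,fy=4,interpolation=2))
```

```text
[ 0.49551615 -0.0027923  -0.00701717] [-0.54175679 -0.32146497  6.65447414]
```

View pics/c5.png

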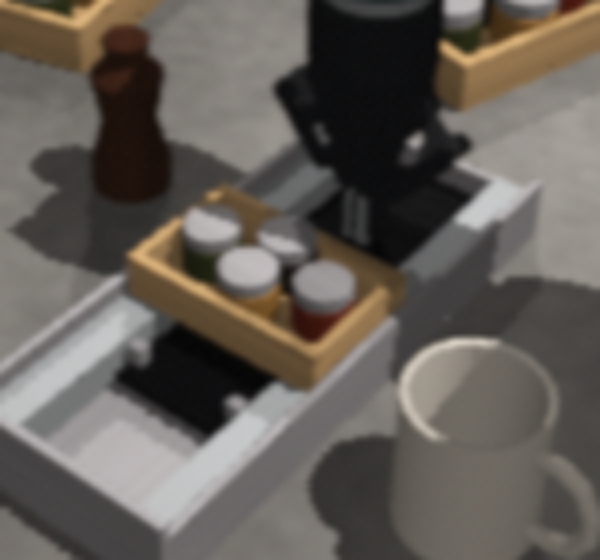

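The teeth have dropped about 5 px (tooth now at crop (235,405)), so the bar is about 11 mm down. The gripper body clears the jars. I'll go slightly deeper, then slide forward.

>>> {"method": "apply_moves", "body": {"targets": "0 0 -0.0012 0 255; 0.002 0.0077 0 0 255; 0.002 0.0077 0 0 255; 0.002 0.0077 0 0 255; 0.002 0.0077 0 0 255; 0.002 0.0077 0 0 255; 0 0 0 0 255"}}

```text
t: 7.98
position: [0.506, 0.0356, -0.008]
orientation: [0.792, 0.611, 0.0, 0.001]
contact_force: [-0.6, -0.5, 6.3]
opening: 0.0
grasp_force: 3.2
```

>>> {"method": "apply_moves", "body": {"targets": "0.001 0.0038 0 0 255; 0.001 0.0038 0 0 255; 0.001 0.0038 0 0 255; 0.001 0.0038 0 0 255"}}

```text
t: 8.48
position: [0.5096, 0.0489, -0.0081]
orientation: [0.792, 0.61, -0.001, 0.002]
contact_force: [-2.3, -9.7, 7.5]
opening: -0.0001
grasp_force: 3.4
```

>>> {"method": "apply_moves", "body": {"targets": "0.001 0.0038 0 0 255; 0.001 0.0038 0 0 255; 0 0 0 0 255"}}

```text
t: 8.85
position: [0.5117, 0.057, -0.008]
orientation: [0.792, 0.61, -0.001, 0.001]
contact_force: [-2.2, -7.2, 6.2]
opening: 0.0001
grasp_force: 3.3
```

```bash
cat > m.py <<'E'
from h import *
def cad(save=None):
    y=np.array([.2542,.9671]);x=np.array([.9671,-.2542]);o=np.array([.531,.1331])
    im=imaging.grab_frame("top"); 
    if save: cv2.imwrite(save,im[:,:,::-1])
    h=cv2.cvtColor(im,cv2.COLOR_RGB2HSV);m=cv2.inRange(h,(12,70,90),(28,255,255))
    uv=np.argwhere(m>0)[:,::-1];p=ray("top",uv,.058)[:,:2]-o;t=np.c_[p@x,p@y]
    t=t[(abs(t[:,0])<.072)&(abs(t[:,1])<.13)]
    s=status.get_state();T=s["position"][:2]-o
    print("caddy y range",np.percentile(t[:,1],[.5,99.5]).round(4),"x",np.percentile(t[:,0],[.5,99.5]).round(4),"tcp",(T@x).round(4),(T@y).round(4),s["position"][2].round(4),s["contact_force"].round(1),s["t"])
E
python3 -c "import m;m.cad()"
```

```text
caddy y range [-0.0577  0.0189] x [-0.0645  0.0651] tcp 0.0007 -0.0785 -0.008 [-1.3 -7.2  6.9] 8.9
```

>>> {"method": "apply_moves", "body": {"targets": "0.0015 0.0058 0 0 255; 0.0015 0.0058 0 0 255; 0.0015 0.0058 0 0 255; 0.0015 0.0058 0 0 255; 0 0 0 0 255"}}

```text
t: 9.52
position: [0.5178, 0.0805, -0.0081]
orientation: [0.792, 0.611, -0.0, 0.001]
contact_force: [-1.3, -6.6, 7.2]
opening: -0.0004
grasp_force: 3.2
```

>>> {"method": "apply_moves", "body": {"targets": "0.0015 0.0058 0 0 255; 0.0015 0.0058 0 0 255; 0.0015 0.0058 0 0 255; 0.0015 0.0058 0 0 255; 0.0015 0.0058 0 0 255; 0.0015 0.0058 0 0 255; 0 0 0 0 255"}}

```text
t: 10.4
position: [0.5268, 0.1153, -0.008]
orientation: [0.792, 0.611, -0.0, 0.001]
contact_force: [-1.4, -6.5, 7.4]
opening: -0.0002
grasp_force: 3.2
```

```bash
python3 -c "import m;m.cad('pics/top6.png')"
```

```text
caddy y range [0.004  0.0797] x [-0.0655  0.0646] tcp 0.0005 -0.0183 -0.008 [-2.1 -6.4  7.1] 10.45
```

>>> {"method": "apply_moves", "body": {"targets": "0.0015 0.0058 0 0 255; 0.0015 0.0058 0 0 255; 0.0015 0.0058 0 0 255; 0.0015 0.0058 0 0 255; 0.0015 0.0058 0 0 255; 0.001 0.0038 0 0 255; 0 0 0 0 255"}}

```text
t: 11.32
position: [0.5353, 0.1478, -0.0081]
orientation: [0.792, 0.61, -0.001, 0.001]
contact_force: [-1.7, -7.1, 8.7]
opening: -0.0
grasp_force: 3.2
```

```bash
python3 -c "import m;m.cad()"
```

```text
caddy y range [0.0397 0.1141] x [-0.0662  0.0644] tcp 0.0004 0.0153 -0.0081 [-1.5 -6.7  7.4] 11.375
```

>>> {"method": "apply_moves", "body": {"targets": "0.0005 0.0019 0 0 255; 0.0005 0.0019 0 0 255; 0 0 0 0 255"}}

```text
t: 11.75
position: [0.5362, 0.1512, -0.0081]
orientation: [0.792, 0.61, -0.001, 0.001]
contact_force: [-2.4, -9.5, 7.9]
opening: 0.0001
grasp_force: 3.3
```

>>> {"method": "apply_moves", "body": {"targets": "0.0004 0.0015 0 0 255; 0.0004 0.0015 0 0 255; 0 0 0 0 255"}}

```text
t: 12.12
position: [0.537, 0.1541, -0.0081]
orientation: [0.792, 0.61, -0.001, 0.002]
contact_force: [-3.6, -9.6, 8.2]
opening: 0.0002
grasp_force: 3.3
```

```bash
python3 -c "import m;m.cad()"
```

```text
caddy y range [0.0441 0.12  ] x [-0.0662  0.0642] tcp 0.0004 0.0218 -0.0081 [-1.9 -9.   8.5] 12.175
```

>>> {"method": "apply_moves", "body": {"targets": "-0.0005 -0.0019 0 0 255; -0.001 -0.0038 0 0 255; 0 0 0 0 255; 0 0 0.005 0 255; 0 0 0.005 0 255; 0 0 0.005 0 255; 0 0 0.01 0 255; 0 0 0 0 255"}}

```text
t: 13.18
position: [0.5352, 0.1504, 0.0171]
orientation: [0.792, 0.611, 0.0, 0.0]
contact_force: [-0.4, -0.9, -0.4]
opening: 0.0004
grasp_force: 0.0
```

```bash
python3 -c "import m;m.cad()"
```

```text
caddy y range [0.0488 0.1202] x [-0.0663  0.0643] tcp -0.0005 0.0177 0.0166 [ 0.2  0.6 -0.8] 13.225
```

Clear of contact. I'll raise the arm and back away, then check from the top view.

>>> {"method": "apply_moves", "body": {"targets": "0 0 0.03 0 255; 0 0 0.04 0 255; 0 0 0.04 0 255; 0 0 0.04 0 255; -0.01 -0.04 0.02 0 255; -0.01 -0.05 0 0 255; -0.01 -0.05 0 0 255; -0.01 -0.05 0 0 255; -0.01 -0.05 0 0 255; 0 0 0 0 255; 0 0 0 0 255"}}

```text
t: 14.6
position: [0.485, -0.0892, 0.1862]
orientation: [0.792, 0.611, -0.0, -0.0]
contact_force: [0.0, 0.0, 0.1]
opening: 0.0002
grasp_force: 0.0
```

Run:
```python
import m,cv2,numpy as np
from h import *
m.cad('pics/top7.png')
a=cv2.imread('pics/top7.png')[140:280,115:255];b=imaging.grab_frame("side")[190:310,170:290,::-1]
cv2.imwrite("pics/c7.png",np.hstack([cv2.resize(a,(400,400),interpolation=2),cv2.resize(b,(400,400),interpolation=2)]))
```

```text
caddy y range [0.0295 0.1194] x [-0.066   0.0649] tcp 0.012 -0.2262 0.1862 [0.5 0.4 0.3] 14.65
```

View pics/c7.png

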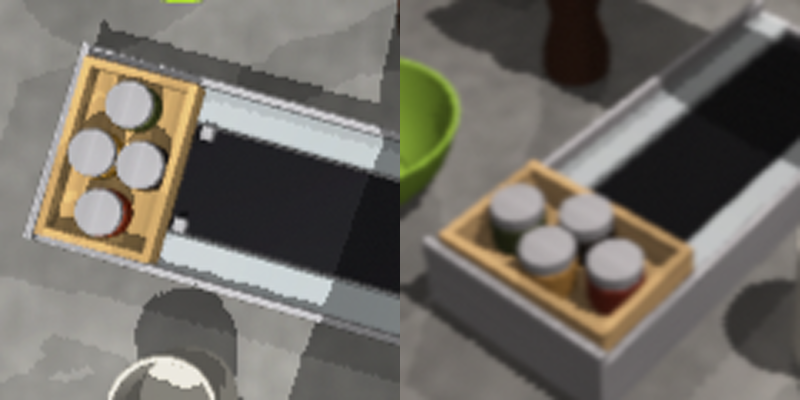

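The caddy sits flat against the end stop. Both teeth are visible and raised behind it, at (208,132) and (180,225), the same image positions as with the bar up. The bystanders haven't moved.

```bash
python3 -c "
from plant import bot
print(bot.close_job())"
```

```text
the job is handed in; nothing more can be done
None
```

I handed the job in at about 15 s: the caddy sits flat against the end stop (centre at about track y = +75 mm), the bar is up with its teeth behind it, the mug, bowl and mill look unmoved, and the arm is clear of everything; no verdict was returned.

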